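# Lower the ratchet-held dust cover over a watch movement

## Robot

A 6-joint arm with a two-finger parallel gripper is mounted at the origin on the work surface. World frame = base frame: x ahead of the robot, y to its left, z up, the work surface at z = 0. Lengths are in m, angles in rad, forces in N, time in s.
With the tool pointing down it reaches from about 0.35 to 0.775 m from the base axis. Payload 5.5 kg.
Tool frame: the origin (TCP) lies midway between the tips of the shut fingers; the grasp point (between the pads) lies 19 mm behind it; x points along the fingers, y is the direction in which the jaws open and shut, and the axes are right-handed (so a half turn about x gives the same grasp; the last joint's range is limited). The gripper opens to 85 mm and grips with 20 to 120 N. Pads are 22 mm wide; open, the fingers measure 114 mm over their backs; the gripper's body (76 mm by 85 mm) begins 54 mm behind the grasp point. The pads swing forward as they close: fully open they stand 13 mm farther back than shut.
Start: joints at [-1.366, 0.313, 0.046, 1.304, 0, 1.431], TCP at [0.194, -0.541, 0.231] pointing down, gripper open.
Joint ranges: [-2.76, 2.76], [-0.86, 1.69], [-1.03, 1.26], [-2.2, 2.34], [-1.47, 1.5], [-3.14, 3.14]. Speed limits (rad/s): [2.57, 2.57, 3.14, 3.14, 3.14, 3.14].

## Interface

Orientations are given as a unit quaternion [x, y, z, w].
In Python, from cell import ctrl, camera, camera_params, job gives the robot as it stands. The module is installed in compiled form; this text tells all that it offers.
- The arm moves only by the shell command python3 -m creep 'ROWS' [FORCE]. ROWS is JSON, a list of rows, each an object of numbers: "x", "y", "z": the shift along the tool's x, y, z in mm; "rx", "ry", "rz": the turn, a rotation vector about the tool's x, y, z in degrees; "jaw": the opening, from -1 (shut) to 1 (fully open). A call has exactly 10 rows; each row is the pose to reach, as a shift and turn from the pose measured when the call began, along the tool's axes at that moment; what a row does not reach only later rows make up. A row lasts 1/12 s, in which the tool goes at most 41.7 mm and 7.16 degrees, less where a joint would pass 70% of its speed; a pose out of reach is approached as far as the arm can. A call with a gripper value outside its range is refused whole. The fingers move at their own pace and stop on an object; FORCE is the grip in N (left out, the last holds). Time passes only in rows, so rows that repeat a pose let the fingers close, or fill a call up. It gives the time, the measured TCP pose, the force and the opening at its end, in the units of the state.
- ctrl.get_obs(): the state, without advancing time (a new reading comes with each control period).
- camera(name): name is "side" or "top" or "wrist"; returns the picture (400x640x3 uint8, blue, green, red); there is no depth.
- camera_params(name): a dict with "K" (3x3 intrinsics, pixels), "origin" and "orientation" of the camera in the world; the wrist camera has in their place "T_tool_cam" (4x4, takes a point from camera to tool coordinates, whose origin is the TCP and whose axes are the tool frame's). Camera axes: x right, y up, looking along -z (the intrinsics and any distortion apply to the point x, -y, -z); pixel columns grow to the right and rows downward; lengths in m; the calibration is good to about 2 mm. A picture is of the moment at which its call begins: read the wrist's pose just before it. camera_params takes no time and is no camera call.
- job.sign_off(): hands the job in, once; it reports no verdict.
The state is a dict: "clock": time; "joint_pos": joint angles; "qd": joint speeds; "joint_torque": joint torques, N m; "ee_pos": TCP position; "orientation": TCP orientation; "wrist_force": force on the tool from outside, world axes, zero at the start; "ft_torque": the same for the moment, N m; "grip_width": finger opening in m.
Only numpy, scipy, OpenCV 4.12 (cv2) and the standard library are available. Lean on these libraries where they do the work, as an engineer would, in place of code of your own. Each camera call takes 0.05 s, during which the arm holds its last target.

## Task

Cover the open watch movement for the night: with a fingertip, press down the pawl's thumb tab until the pawl is clear of the ratchet teeth and stays clear, then push the raised arm down by its crossbar, without slamming it, until the glass cover sits down on the stand's base plate. Push only, never lift the arm or anything else; keep off the glass, leave the things round the stand where they are, and finish clear of everything.

Things in the scene. Friction and masses are not known exactly. Their poses are not given: they have to be found in the camera images.
- stand: Covering stand, fixed: grey base plate 255 x 110 x 14 mm (x -165 to +90) with upright steel cheeks. Origin on the bench straight below the arm's hinge, z up. Hinge axis along y, 85 mm above the bench; the arm reaches towards -x. The open movement (brass, on a black holder, top 26 mm up) is at x = -115.
- pivot (a point): Pawl pivot, its axis along the stand's y: at x = +65, y = 0, z = 121 mm of the stand. The pawl's nose reaches towards the ratchet teeth on top of the arm's hub, its thumb tab towards the stand's +x, away from the arm. Axes as the stand's.
- swing (a joint): Arm angle in rad: 0 = level, fully down, cover seated on the base; grows as the arm rises (hinge limit 1.1). Starts at 0.62 to 0.80. Stiff hinge: the arm stays wherever it is left and needs about 2 to 4 N down at the crossbar to move. While the pawl is engaged the arm can go down only to 0.55, where the pawl catches the top ratchet tooth.
- bar (a point): Centre of the arm's crossbar: a black round bar 22 mm in diameter and 64 mm long, along the stand's y, at the outer end of the arm, 195 mm from the hinge axis and 80 mm further out than the middle of the cover. At arm angle q it is at x = -195 cos q, z = 85 + 195 sin q mm in the stand's frame.
- pawl (a joint): Pawl angle in rad: 0 = engaged (start), grows as the thumb tab is pressed down; the nose clears the teeth above about 0.12, stop at 0.5; it should be pressed beyond 0.25. Stiff pivot, no spring: it stays wherever it is left. The tab needs 2 to 3 N.
- tab (a point): Centre of the upper face of the pawl's thumb tab: dark steel plate 36 mm (stand's x) x 32 mm (y), 6 mm thick, ribbed on top, level at pawl angle 0, then 136 mm above the bench at x = +117 mm of the stand. It swings about the pawl pivot (52 mm nearer the arm, 15 mm lower): its middle goes down about 13 mm at 0.25 rad and 23 mm at 0.43 rad.
- cover: Clear glass dome with a rim 82 mm in diameter and 50 mm tall, hung firmly under the arm 115 mm from the hinge. Origin at the middle of its top, 20.5 mm below the arm's centre line; z up when the arm is level. Not to be touched.
- driver_rack: Bystander, loose: black round rack 72 mm in diameter with seven small screwdrivers, 111 mm tall; origin under its middle.
- loupe: Bystander, loose: black eye loupe, 34 mm in diameter, 34 mm tall; origin under its middle.
- jar: Bystander, loose: amber glass oil jar with white cap, 34 mm in diameter, 42 mm tall; origin under its middle.
- parts_dish: Bystander, loose: pale blue shallow dish, 84 mm in diameter, 16 mm tall; origin under its middle.

How it is judged:
By the outcome, as a careful person would: the job done as asked, in the order asked, and still so for the second after the job is handed in, with the robot touching nothing.
It also fails if it takes over 40 s, if anything falls off the work surface, if the arm or the gripper's body presses on something with over 40 N, if the wrist force passes 120 N, or if a joint passes its speed limit or range.

## Working session

There is one attempt and no reset: what is moved stays moved. The work goes in short steps, Python scripts to look and compute and a shell command to move; the robot and the scene stay as the last step left them, time stands still between calls to the robot, and variables do not carry over. Pictures are saved under pics/ and viewed, and the job is handed in when it is done.

```bash
mkdir -p pics; ls; python3 - <<'E'
from cell import ctrl,camera,camera_params
import cv2
o=ctrl.get_obs()
for k in o: print(k,o[k])
for n in ["side","top","wrist"]:
    print(n,camera_params(n)); cv2.imwrite(f"pics/{n}0.png",camera(n))
E
```

```text
pics
clock 0.0
joint_pos [-1.36556858e+00  3.14041992e-01  4.50051674e-02  1.30358050e+00
  1.86961241e-05  1.43118237e+00]
qd [ 0.00157585 -0.001299   -0.00170329  0.00204014 -0.00144989 -0.00011931]
joint_torque [ 6.39650098e-04 -4.80626249e+01  2.98534620e+01  1.93525414e-02
 -1.28203910e-04 -9.79864723e-06]
ee_pos [ 0.19426552 -0.54066978  0.2303959 ]
orientation [-0.69660722 -0.12196039  0.69663625 -0.12067301]
wrist_force [0.28095428 0.42611963 0.07076645]
ft_torque [-0.01812019 -0.00423449  0.04674482]
grip_width 0.0850627103096701
side {'K': array([[385.24728707,   0.        , 318.29429381],
       [  0.        , 385.24728707, 200.39382894],
       [  0.        ,   0.        ,   1.        ]]), 'origin': array([0.36114281, 0.32802802, 0.57842934]), 'orientation': array([-0.09572171,  0.34188063,  0.9003762 , -0.25155058])}
top {'K': array([[473.43036665,   0.        , 316.98071651],
       [  0.        , 473.43036665, 199.29206263],
       [  0.        ,   0.        ,   1.        ]]), 'origin': array([ 0.48723054, -0.05849027,  0.97278599]), 'orientation': array([-0.05959417,  0.04570452,  0.70794007, -0.7022681 ])}
wrist {'K': array([[304.31157073,   0.        , 320.57458383],
       [  0.        , 304.31157073, 201.4815041 ],
       [  0.        ,   0.        ,   1.        ]]), 'T_tool_cam': array([[-2.78417607e-04,  2.74237840e-01, -9.61661858e-01,
        -1.42791816e-01],
       [ 9.99999316e-01, -1.01620901e-03, -5.79310051e-04,
         7.52272691e-04],
       [-1.13611818e-03, -9.61661362e-01, -2.74237369e-01,
        -7.02995401e-02],
       [ 0.00000000e+00,  0.00000000e+00,  0.00000000e+00,
         1.00000000e+00]])}
```

View pics/side0.png

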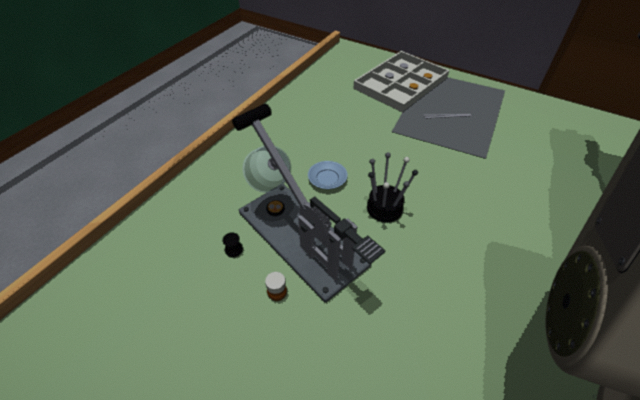

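View pics/top0.png

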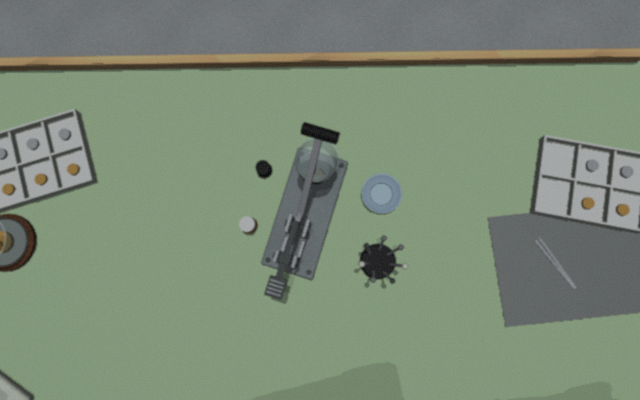

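View pics/wrist0.png

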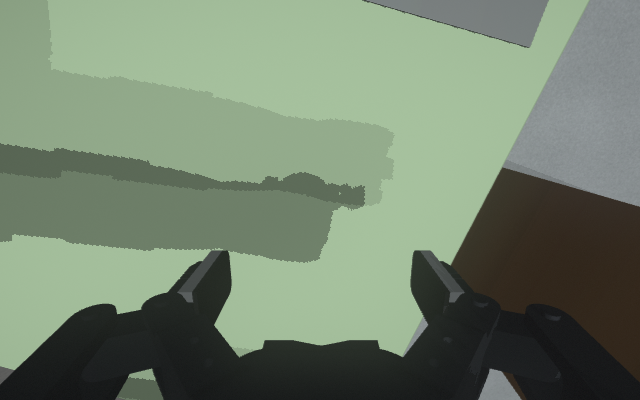

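The top view shows the crossbar at about (320,132), the tab at (277,288), the loupe (264,169), jar (248,225), dish (381,194) and rack (378,262). I'll zoom in for a measurement.

```bash
cat > h.py <<'E'
import numpy as np, cv2
from scipy.spatial.transform import Rotation as R
from cell import ctrl,camera,camera_params
def cam(n,o=None):
    p=camera_params(n)
    if n=="wrist":
        T=p["T_tool_cam"]; Rt=R.from_quat(o["orientation"]).as_matrix()
        return p["K"],Rt@T[:3,3]+o["ee_pos"],Rt@T[:3,:3]
    return p["K"],np.array(p["origin"]),R.from_quat(p["orientation"]).as_matrix()
def ray(c,uv):
    K,o,M=c; d=np.linalg.inv(K)@[uv[0],uv[1],1]; return o,M@(d*[1,-1,-1])
def plane(c,uv,z):
    o,d=ray(c,uv); return o+d*(z-o[2])/d[2]
def proj(c,P):
    K,o,M=c; q=(M.T@(np.asarray(P)-o))*[1,-1,-1]; q=K@q; return q[:2]/q[2]
def tri(c1,u1,c2,u2):
    o1,d1=ray(c1,u1);o2,d2=ray(c2,u2)
    s=np.linalg.lstsq(np.c_[d1,-d2],o2-o1,rcond=None)[0]
    a=o1+d1*s[0];b=o2+d2*s[1]; return (a+b)/2,np.linalg.norm(a-b)
E
python3 - <<'E'
import cv2
a=cv2.imread("pics/top0.png")[110:310,220:420]; cv2.imwrite("pics/top0z.png",cv2.resize(a,(800,800),interpolation=2)[:600])
cv2.imwrite("pics/top0zb.png",cv2.resize(a[100:],(800,400),interpolation=2))
a=cv2.imread("pics/side0.png")[90:310,220:400]; cv2.imwrite("pics/side0z.png",cv2.resize(a[:110],(720,440),interpolation=2))
cv2.imwrite("pics/side0zb.png",cv2.resize(a[100:],(720,480),interpolation=2))
E
```

```text
(no output)
```

View pics/top0z.png

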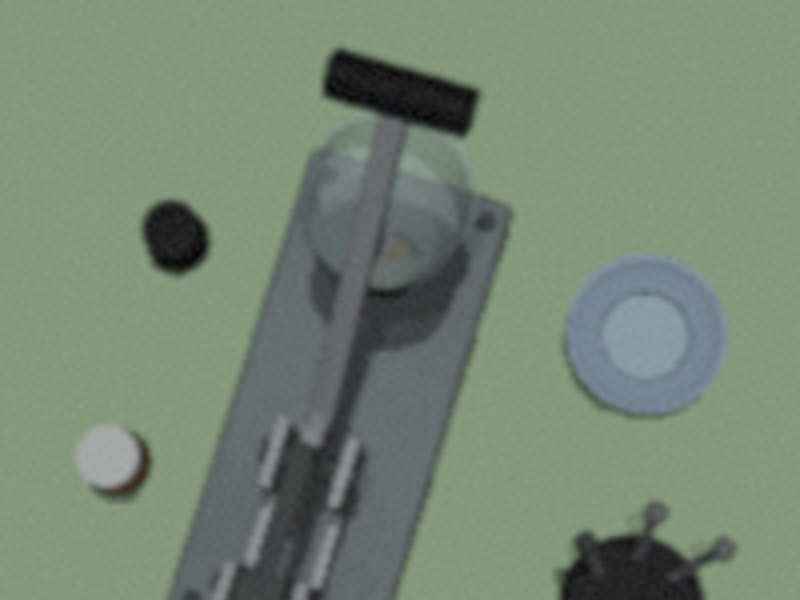

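View pics/top0zb.png

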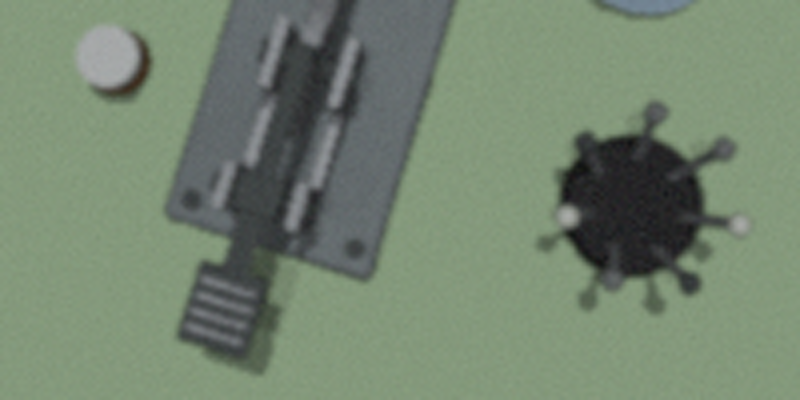

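View pics/side0zb.png

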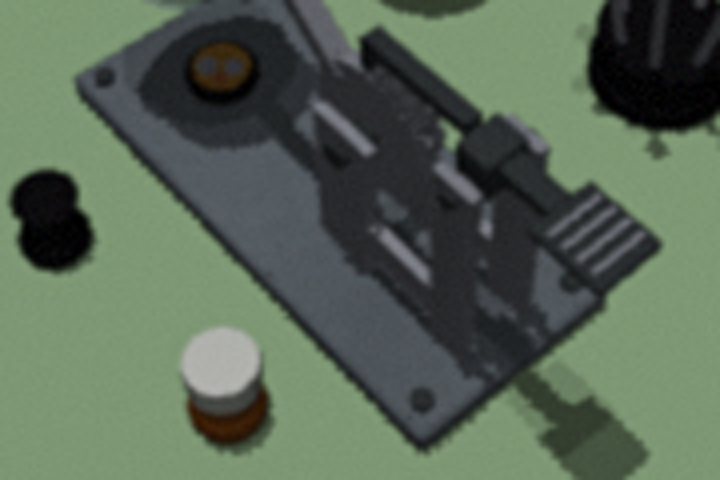

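View pics/side0z.png

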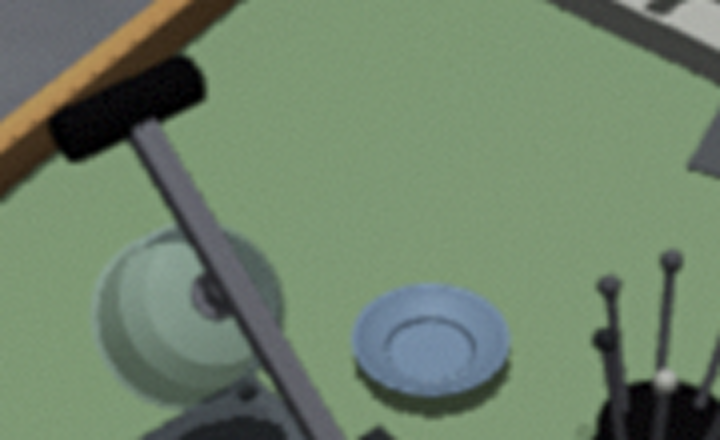

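```bash
python3 - <<'E'
from h import *
t=cam("top");s=cam("side")
C={k:plane(t,v,.014) for k,v in dict(FL=(299,148),FR=(348,162),NL=(262,263.2),NR=(313,279.5)).items()}
S={k:plane(s,v,.014) for k,v in dict(NL=(325.5,299.5),FL=(239.5,210),NR=(370.7,264)).items()}
for k in C: print(k,C[k].round(4),S.get(k,np.zeros(3)).round(4))
u=((C["NL"]-C["FL"])+(C["NR"]-C["FR"]));print("len",np.linalg.norm(u)/2,"wid",np.linalg.norm(C["NR"]-C["NL"]))
ang=np.arctan2(u[1],u[0]); ux=np.array([np.cos(ang),np.sin(ang),0]); uy=np.array([-ux[1],ux[0],0])
m=np.mean(list(C.values()),axis=0); O=m+ux*.0375; O[2]=0
print("stand O",O,"yaw",ang)
tab,e=tri(t,(276,287.25),s,(369.2,250)); print("tab",tab,e, "pred",O+ux*.117+[0,0,.136], "topray",plane(t,(276,287.25),.136))
bar,e=tri(t,(320.5,133),s,(252,117)); d=bar-O; print("bar",bar,e,"stand frame",d@ux,d@uy,d[2],"q",np.arctan2(d[2]-.085,-(d@ux)),np.hypot(d[2]-.085,d@ux))
for n,v,z in [("loupe",(264,169),.034),("jar",(247.5,224.5),.042),("dish",(381,194),.016),("rack",(378,262),.04)]:print(n,plane(t,v,z))
o=ctrl.get_obs();print(R.from_quat(o["orientation"]).as_matrix().round(3))
E
```

```text
FL [ 0.7397 -0.0033  0.014 ] [ 0.7374 -0.0009  0.014 ]
FR [ 0.7087 -0.1048  0.014 ] [0. 0. 0.]
NL [0.5023 0.0714 0.014 ] [0.5016 0.0745 0.014 ]
NR [ 0.4693 -0.0311  0.014 ] [ 0.4691 -0.0224  0.014 ]
len 0.2497008085704329 wid 0.10766651345116023
stand O [ 0.56923553 -0.00578674  0.        ] yaw 2.839708892243895
tab [0.45858178 0.0305828  0.13067743] 0.00012195316467797741 pred [0.45752649 0.02899962 0.136     ] topray [0.45870527 0.03000097 0.136     ]
bar [ 0.71408328 -0.05036564  0.20777767] 0.00014540935600461377 stand frame -0.1515516299348423 -0.0005030760631740822 0.20777767482138007 q 0.6808919143565241 0.19504423593239545
loupe [0.69149939 0.06668669 0.034     ]
jar [0.57797853 0.0972131  0.042     ]
dish [ 0.64067927 -0.1709216   0.016     ]
rack [ 0.50268312 -0.15870488  0.04      ]
[[-0.     0.338 -0.941]
 [ 0.001 -0.941 -0.338]
 [-1.    -0.001 -0.   ]]
```

Triangulation agrees with the geometry given: plate 250 x 108 mm, bar radius 195.0 mm, q≈0.68, tab within 1–2 mm of its predicted position. Moving over to the tab with the jaws shut.

```bash
python3 -m creep '[{"y":-22,"z":-22,"rx":-7,"jaw":-1},{"y":-45,"z":-44,"rx":-14,"jaw":-1},{"y":-67,"z":-66,"rx":-21,"jaw":-1},{"y":-90,"z":-88,"rx":-28,"jaw":-1},{"y":-112,"z":-110,"rx":-35,"jaw":-1},{"y":-135,"z":-132,"rx":-42,"jaw":-1},{"y":-157,"z":-154,"rx":-49,"jaw":-1},{"y":-180,"z":-177,"rx":-56,"jaw":-1},{"y":-202,"z":-199,"rx":-63,"jaw":-1},{"y":-224,"z":-220,"rx":-70,"jaw":-1}]' 20
cat > w.py <<'E'
from h import *
import sys
o=ctrl.get_obs(); M=R.from_quat(o["orientation"]).as_matrix()
print("t",o["clock"],"p",o["ee_pos"].round(4),"F",o["wrist_force"].round(2),"w",o["grip_width"],"q",o["joint_pos"].round(3)); print(M.round(3))
a=sys.argv[1:]
if len(a)>=3:
    P=np.array(list(map(float,a[:3])))
    Y=np.array([.297,.955,0]);X=np.array([0,0,-1.]);G=np.c_[X,Y,np.cross(X,Y)]
    print("shift mm",((M.T@(P-o["ee_pos"]))*1000).round(1),"turn deg",R.from_matrix(M.T@G).as_rotvec(degrees=True).round(1))
E
python3 w.py .4585 .0295 .215
```

```text
t 0.15 p [ 0.1943 -0.5408  0.2306] F [-0.22 -0.42 -0.35] w 0.08548230967063818 q [-1.366  0.314  0.045  1.304 -0.     1.431]
[[-0.     0.338 -0.941]
 [ 0.001 -0.941 -0.338]
 [-1.    -0.001 -0.   ]]
shift mm [  16.3 -447.4 -441.5] turn deg [-1.43e+02 -1.00e-01  0.00e+00]invalid input at $[0]: expected keys x, y, z, rx, ry, rz, jaw
```

All keys are needed in every row.

```bash
python3 -m creep '[{"x":0,"y":-22,"z":-22,"rx":-7,"ry":0,"rz":0,"jaw":-1},{"x":0,"y":-45,"z":-44,"rx":-14,"ry":0,"rz":0,"jaw":-1},{"x":0,"y":-67,"z":-66,"rx":-21,"ry":0,"rz":0,"jaw":-1},{"x":0,"y":-90,"z":-88,"rx":-28,"ry":0,"rz":0,"jaw":-1},{"x":0,"y":-112,"z":-110,"rx":-35,"ry":0,"rz":0,"jaw":-1},{"x":0,"y":-135,"z":-132,"rx":-42,"ry":0,"rz":0,"jaw":-1},{"x":0,"y":-157,"z":-154,"rx":-49,"ry":0,"rz":0,"jaw":-1},{"x":0,"y":-180,"z":-177,"rx":-56,"ry":0,"rz":0,"jaw":-1},{"x":0,"y":-202,"z":-199,"rx":-63,"ry":0,"rz":0,"jaw":-1},{"x":0,"y":-224,"z":-220,"rx":-70,"ry":0,"rz":0,"jaw":-1}]' 20
python3 w.py .4585 .0295 .215
```

```text
clock: 0.98
ee_pos: [0.3259, -0.254, 0.2308]
orientation: [0.5, 0.501, -0.499, 0.5]
wrist_force: [0.6, -0.3, -0.4]
grip_width: -0.0002
t 0.9833 p [ 0.3259 -0.254   0.2308] F [ 0.63 -0.25 -0.41] w -0.00016020377150599343 q [-8.570e-01  1.000e-03 -3.290e-01  1.242e+00  1.000e-03  7.120e-01]
[[-0.     1.     0.002]
 [ 0.002  0.002 -1.   ]
 [-1.    -0.    -0.002]]
shift mm [  16.2  133.1 -283.2] turn deg [-72.6  -0.1  -0. ]
```

```bash
python3 -m creep '[{"x":0,"y":13,"z":-29,"rx":-7,"ry":0,"rz":0,"jaw":-1},{"x":0,"y":27,"z":-58,"rx":-14,"ry":0,"rz":0,"jaw":-1},{"x":0,"y":40,"z":-87,"rx":-21,"ry":0,"rz":0,"jaw":-1},{"x":0,"y":54,"z":-116,"rx":-28,"ry":0,"rz":0,"jaw":-1},{"x":0,"y":68,"z":-145,"rx":-35,"ry":0,"rz":0,"jaw":-1},{"x":0,"y":82,"z":-174,"rx":-42,"ry":0,"rz":0,"jaw":-1},{"x":0,"y":96,"z":-203,"rx":-49,"ry":0,"rz":0,"jaw":-1},{"x":4,"y":109,"z":-232,"rx":-56,"ry":0,"rz":0,"jaw":-1},{"x":10,"y":122,"z":-260,"rx":-63,"ry":0,"rz":0,"jaw":-1},{"x":16,"y":133,"z":-283,"rx":-70,"ry":0,"rz":0,"jaw":-1}]'
python3 w.py .4585 .0295 .145
python3 - <<'E'
from h import *
cv2.imwrite("pics/wrist1.png",camera("wrist"));cv2.imwrite("pics/side1.png",camera("side")[90:340,200:520]); 
E
```

```text
clock: 1.82
ee_pos: [0.459, 0.0313, 0.2151]
orientation: [0.12, 0.697, -0.119, 0.697]
wrist_force: [0.2, 0.1, -0.6]
grip_width: 0.0001
t 1.8167 p [0.459  0.0313 0.2151] F [ 0.21  0.11 -0.57] w 6.058270930353198e-05 q [-0.108  0.097 -0.266  1.208  0.002  0.232]
[[ 0.     0.334  0.943]
 [ 0.002  0.943 -0.334]
 [-1.     0.002 -0.   ]]
shift mm [70.1 -2.   0.2] turn deg [-2.2 -0.  -0.1]
```

View pics/wrist1.png

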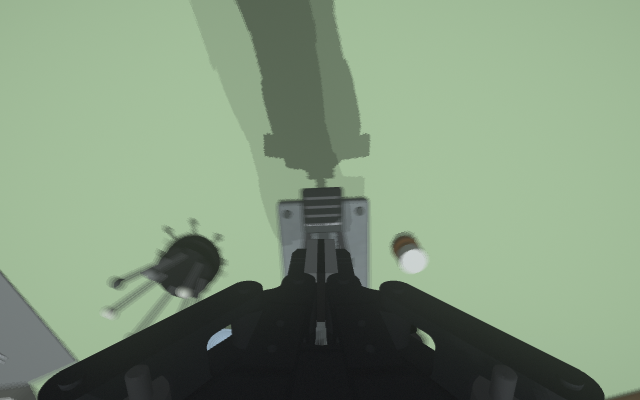

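View pics/side1.png

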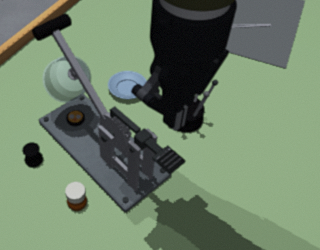

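The wrist view shows the tab at (322,206), cols 303–342, with the tips in line with it below; the scene is unchanged in the side view. Cross-checking the tab position from the wrist view.

```bash
python3 - <<'E'
from h import *
o=ctrl.get_obs();c=cam("wrist",o)
for uv in [(322,206),(303,187),(342,187),(303,225),(342,225)]: print(uv,plane(c,uv,.136))
E
```

```text
(322, 206) [0.45723187 0.0338867  0.136     ]
(303, 187) [0.43860027 0.02543863 0.136     ]
(342, 187) [0.44826542 0.05282018 0.136     ]
(303, 225) [0.46677571 0.01500344 0.136     ]
(342, 225) [0.47679249 0.04336691 0.136     ]
```

```bash
python3 -m creep '[{"x":18,"y":-1,"z":0,"rx":-2,"ry":0,"rz":0,"jaw":-1},{"x":36,"y":-1,"z":0,"rx":-2,"ry":0,"rz":0,"jaw":-1},{"x":54,"y":-1,"z":0,"rx":-2,"ry":0,"rz":0,"jaw":-1},{"x":68,"y":-1,"z":0,"rx":-2,"ry":0,"rz":0,"jaw":-1},{"x":73,"y":-1,"z":0,"rx":-2,"ry":0,"rz":0,"jaw":-1},{"x":76,"y":-1,"z":0,"rx":-2,"ry":0,"rz":0,"jaw":-1},{"x":79,"y":-1,"z":0,"rx":-2,"ry":0,"rz":0,"jaw":-1},{"x":82,"y":-1,"z":0,"rx":-2,"ry":0,"rz":0,"jaw":-1},{"x":84,"y":-1,"z":0,"rx":-2,"ry":0,"rz":0,"jaw":-1},{"x":86,"y":-1,"z":0,"rx":-2,"ry":0,"rz":0,"jaw":-1}]'
python3 w.py .4585 .0305 .118
python3 - <<'E'
from h import *
cv2.imwrite("pics/wrist2.png",camera("wrist")); 
E
```

```text
clock: 2.75
ee_pos: [0.4582, 0.0314, 0.1285]
orientation: [0.108, 0.7, -0.107, 0.698]
wrist_force: [-3.2, -0.0, 2.5]
grip_width: -0.0002
t 2.75 p [0.4582 0.0314 0.1285] F [-3.22 -0.04  2.48] w -0.00017358555175454906 q [-0.108  0.153 -0.423  0.996  0.002  0.197]
[[-0.001  0.301  0.954]
 [ 0.003  0.954 -0.301]
 [-1.     0.002 -0.002]]
shift mm [10.5 -0.7  0.6] turn deg [-0.2 -0.1 -0.1]
```

View pics/wrist2.png

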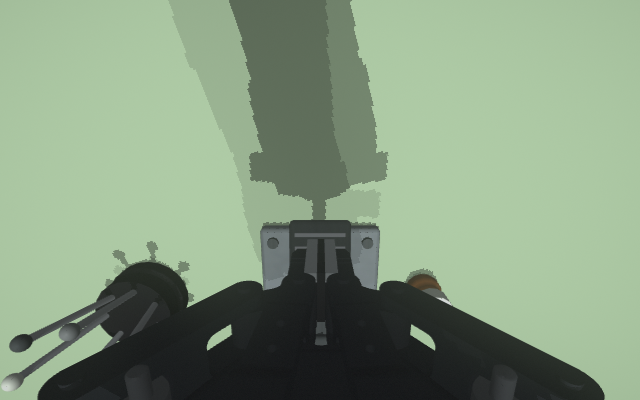

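The tips sit on the tab (cols 290–350, row 235) and it's moving at 2.5 N. Pressing on, slowly.

```bash
python3 -m creep '[{"x":2,"y":0,"z":0,"rx":0,"ry":0,"rz":0,"jaw":-1},{"x":3,"y":0,"z":0,"rx":0,"ry":0,"rz":0,"jaw":-1},{"x":5,"y":0,"z":0,"rx":0,"ry":0,"rz":0,"jaw":-1},{"x":6,"y":0,"z":0,"rx":0,"ry":0,"rz":0,"jaw":-1},{"x":7,"y":0,"z":0,"rx":0,"ry":0,"rz":0,"jaw":-1},{"x":8,"y":0,"z":0,"rx":0,"ry":0,"rz":0,"jaw":-1},{"x":9,"y":0,"z":0,"rx":0,"ry":0,"rz":0,"jaw":-1},{"x":10,"y":0,"z":0,"rx":0,"ry":0,"rz":0,"jaw":-1},{"x":11,"y":0,"z":0,"rx":0,"ry":0,"rz":0,"jaw":-1},{"x":11,"y":0,"z":0,"rx":0,"ry":0,"rz":0,"jaw":-1}]'
python3 - <<'E'
from h import *
o=ctrl.get_obs()
print(o["ee_pos"],o["wrist_force"]);a=camera("side")[190:310,260:400]; cv2.imwrite("pics/side3.png",cv2.resize(a,(700,600),interpolation=2)); 
E
```

```text
clock: 3.63
ee_pos: [0.458, 0.0314, 0.1168]
orientation: [0.108, 0.7, -0.107, 0.698]
wrist_force: [-2.2, 0.2, 1.2]
grip_width: -0.0003
[0.45804541 0.03144002 0.1168088 ] [-2.19586302  0.22331878  1.18688104]
```

View pics/side3.png

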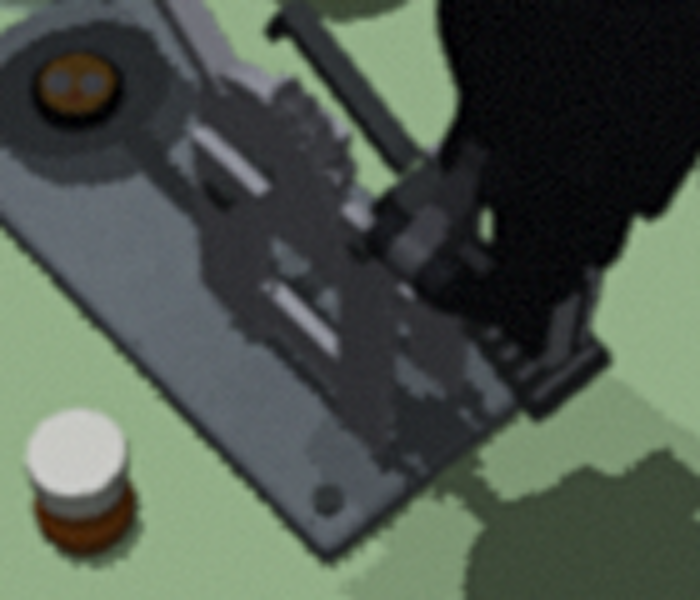

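The pawl nose is well up from the teeth. Withdrawing straight up, then checking that it stays.

```bash
python3 -m creep '[{"x":-5,"y":0,"z":0,"rx":0,"ry":0,"rz":0,"jaw":-1},{"x":-15,"y":0,"z":0,"rx":0,"ry":0,"rz":0,"jaw":-1},{"x":-30,"y":0,"z":0,"rx":0,"ry":0,"rz":0,"jaw":-1},{"x":-50,"y":0,"z":0,"rx":0,"ry":0,"rz":0,"jaw":-1},{"x":-70,"y":0,"z":0,"rx":0,"ry":0,"rz":0,"jaw":-1},{"x":-90,"y":0,"z":0,"rx":0,"ry":0,"rz":0,"jaw":-1},{"x":-110,"y":0,"z":0,"rx":0,"ry":0,"rz":0,"jaw":-1},{"x":-130,"y":0,"z":0,"rx":0,"ry":0,"rz":0,"jaw":-1},{"x":-145,"y":0,"z":0,"rx":0,"ry":0,"rz":0,"jaw":-1},{"x":-150,"y":0,"z":0,"rx":0,"ry":0,"rz":0,"jaw":-1}]'
python3 w.py .714 -.0503 .26
python3 - <<'E'
from h import *
a=camera("side"); cv2.imwrite("pics/side4.png",a);a=a[190:310,260:400]; cv2.imwrite("pics/side4z.png",cv2.resize(a,(700,600),interpolation=2)); 
E
```

```text
clock: 4.52
ee_pos: [0.4604, 0.0307, 0.2706]
orientation: [0.108, 0.697, -0.107, 0.7]
wrist_force: [1.0, 0.7, 0.0]
grip_width: -0.0001
t 4.5167 p [0.4604 0.0307 0.2706] F [1.05 0.67 0.03] w -5.048326358451213e-05 q [-0.109  0.079 -0.15   1.337  0.002  0.196]
[[ 0.005  0.301  0.954]
 [ 0.002  0.954 -0.301]
 [-1.     0.003  0.004]]
shift mm [ 11.7  -1.1 266.2] turn deg [-0.2  0.2 -0.2]
```

View pics/side4z.png

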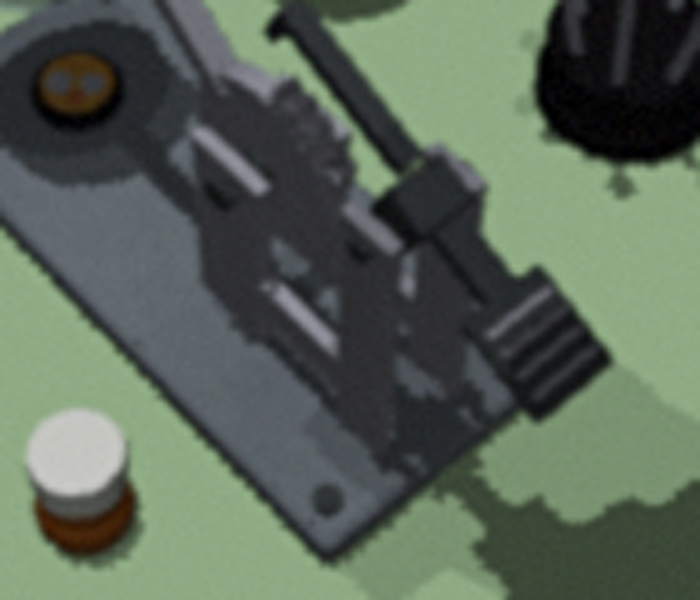

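View pics/side4.png

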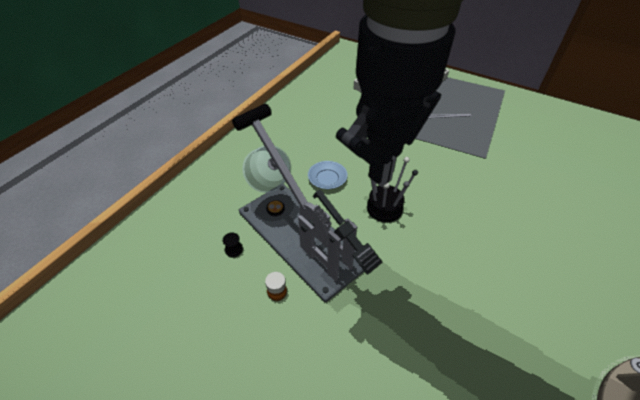

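```bash
cat >> h.py <<'E'
O=np.array([.5692,-.0055,0]); ux=np.array([np.cos(2.84),np.sin(2.84),0]); uy=np.array([-ux[1],ux[0],0])
def bar(q): return O-ux*.195*np.cos(q)+[0,0,.085+.195*np.sin(q)]
def tab(th): 
    a,b=.052*np.cos(th)+.015*np.sin(th),-.052*np.sin(th)+.015*np.cos(th); return O+ux*(.065+a)+[0,0,.121+b]
E
python3 - <<'E'
from h import *
s=cam("side")
for th in [0,.1,.2,.25,.3,.35,.4,.45,.5]: print(th,proj(s,tab(th)).round(1))
print("meas start (369.2,250) now (368,258.4)")
for q in [.68,.6,.5,.4,.3,.2,.1,0]: print(q,bar(q).round(4),proj(s,bar(q)).round(1))
E
```

```text
0 [370.8 247.5]
0.1 [371.  250.2]
0.2 [371.  252.7]
0.25 [370.9 253.8]
0.3 [370.7 254.9]
0.35 [370.4 255.9]
0.4 [370.1 256.9]
0.45 [369.7 257.7]
0.5 [369.3 258.5]
meas start (369.2,250) now (368,258.4)
0.68 [ 0.714  -0.0505  0.2076] [252.2 117.1]
0.6 [ 0.7229 -0.0533  0.1951] [249.9 120.8]
0.5 [ 0.7326 -0.0563  0.1785] [247.7 126.1]
0.4 [ 0.7407 -0.0589  0.1609] [246.3 132.1]
0.3 [ 0.7471 -0.0608  0.1426] [245.6 138.6]
0.2 [ 0.7517 -0.0623  0.1237] [245.5 145.5]
0.1 [ 0.7545 -0.0631  0.1045] [246.1 152.8]
0 [ 0.7554 -0.0634  0.085 ] [247.3 160.3]
```

The tab image shifted 8.4 px down, which puts the pawl at about 0.35–0.4 rad, beyond 0.25, and it stays there. Now over the bar.

```bash
python3 -m creep '[{"x":0,"y":0,"z":25,"rx":0,"ry":0,"rz":0,"jaw":-1},{"x":0,"y":0,"z":55,"rx":0,"ry":0,"rz":0,"jaw":-1},{"x":0,"y":0,"z":85,"rx":0,"ry":0,"rz":0,"jaw":-1},{"x":0,"y":0,"z":115,"rx":0,"ry":0,"rz":0,"jaw":-1},{"x":0,"y":0,"z":145,"rx":0,"ry":0,"rz":0,"jaw":-1},{"x":0,"y":0,"z":175,"rx":0,"ry":0,"rz":0,"jaw":-1},{"x":0,"y":-1,"z":205,"rx":0,"ry":0,"rz":0,"jaw":-1},{"x":0,"y":-1,"z":235,"rx":0,"ry":0,"rz":0,"jaw":-1},{"x":0,"y":-1,"z":258,"rx":0,"ry":0,"rz":0,"jaw":-1},{"x":2,"y":-1,"z":266,"rx":0,"ry":0,"rz":0,"jaw":-1}]'
python3 w.py .714 -.0503 .22
python3 - <<'E'
from h import *
cv2.imwrite("pics/top5.png",cv2.resize(camera("top")[90:310,200:420],(600,600)));a=camera("side")[60:260,180:400]; cv2.imwrite("pics/side5.png",cv2.resize(a,(660,600),interpolation=2)); 
E
```

```text
clock: 5.4
ee_pos: [0.7162, -0.0517, 0.2665]
orientation: [0.109, 0.698, -0.107, 0.7]
wrist_force: [-0.9, 0.5, -0.7]
grip_width: 0.0003
t 5.4 p [ 0.7162 -0.0517  0.2665] F [-0.95  0.51 -0.74] w 0.00025172141220583993 q [-0.185  0.622  0.615  1.56   0.002  0.122]
[[ 0.004  0.302  0.953]
 [ 0.002  0.953 -0.302]
 [-1.     0.003  0.003]]
shift mm [46.5  0.5 -2.7] turn deg [-0.3  0.2 -0.1]
```

View pics/side5.png

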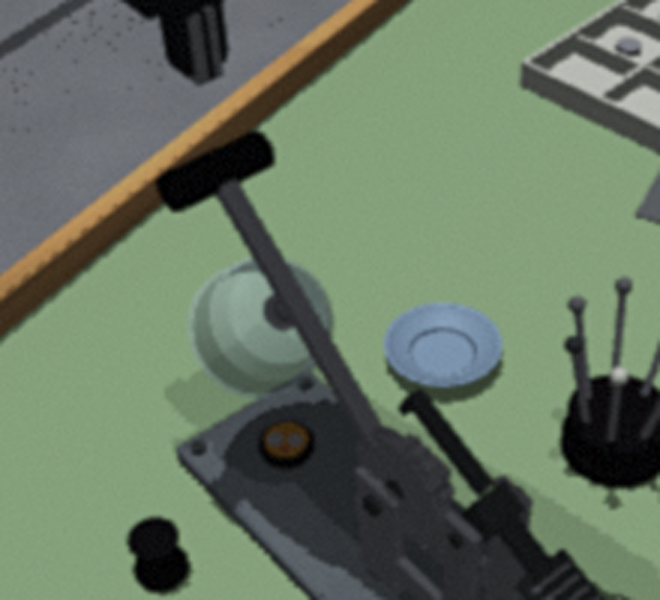

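View pics/top5.png

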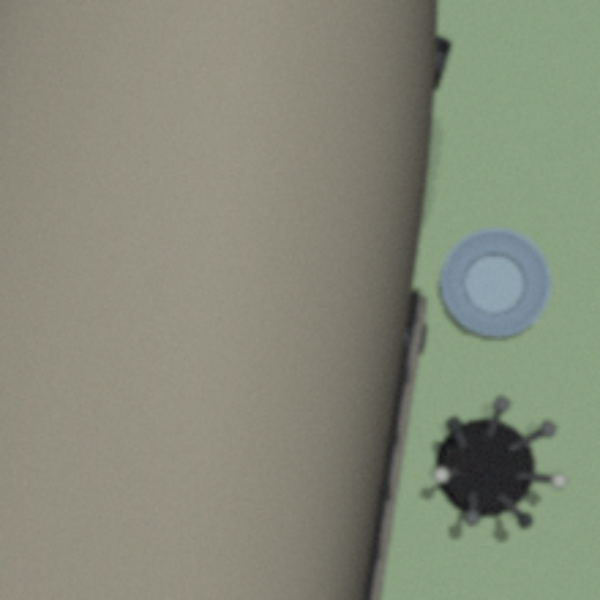

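The side view shows the tips at (205,75) above the bar at (215,170), glass and loupe clear. The top view is blocked by the arm. Descending to contact.

```bash
python3 -m creep '[{"x":10,"y":0,"z":-1,"rx":0,"ry":0,"rz":0,"jaw":-1},{"x":22,"y":0,"z":-2,"rx":0,"ry":0,"rz":0,"jaw":-1},{"x":32,"y":0,"z":-2,"rx":0,"ry":0,"rz":0,"jaw":-1},{"x":38,"y":0,"z":-2,"rx":0,"ry":0,"rz":0,"jaw":-1},{"x":42,"y":0,"z":-2,"rx":0,"ry":0,"rz":0,"jaw":-1},{"x":45,"y":0,"z":-2,"rx":0,"ry":0,"rz":0,"jaw":-1},{"x":47,"y":0,"z":-2,"rx":0,"ry":0,"rz":0,"jaw":-1},{"x":49,"y":0,"z":-1,"rx":0,"ry":0,"rz":0,"jaw":-1},{"x":51,"y":0,"z":0,"rx":0,"ry":0,"rz":0,"jaw":-1},{"x":53,"y":0,"z":1,"rx":0,"ry":0,"rz":0,"jaw":-1}]'
python3 w.py
python3 - <<'E'
from h import *
a=camera("side")[60:260,180:400]; cv2.imwrite("pics/side6.png",cv2.resize(a,(660,600),interpolation=2)); 
o=ctrl.get_obs()
for q in [.64,.55,.5,.4,.3,.2,.1,0]:
    M=R.from_quat(o["orientation"]).as_matrix(); print(q,(M.T@(bar(q)+[0,0,.011]-o["ee_pos"])*1000).round(1))
E
```

```text
clock: 6.33
ee_pos: [0.7173, -0.0517, 0.2147]
orientation: [0.109, 0.697, -0.107, 0.701]
wrist_force: [3.4, -1.3, 5.7]
grip_width: 0.0002
t 6.3333 p [ 0.7173 -0.0517  0.2147] F [ 3.41 -1.27  5.66] w 0.0001646201290750634 q [-0.184  0.614  0.475  1.426  0.002  0.122]
[[ 0.006  0.302  0.953]
 [ 0.001  0.953 -0.302]
 [-1.     0.003  0.006]]
0.64 [1.9 0.1 0.9]
0.55 [16.4  0.1 10.7]
0.5 [24.9  0.1 15.5]
0.4 [42.5  0.1 23.9]
0.3 [60.9  0.  30.4]
0.2 [79.8 -0.  35.2]
0.1 [99.1 -0.  38. ]
0 [ 1.185e+02 -1.000e-01  3.880e+01]
```

View pics/side6.png

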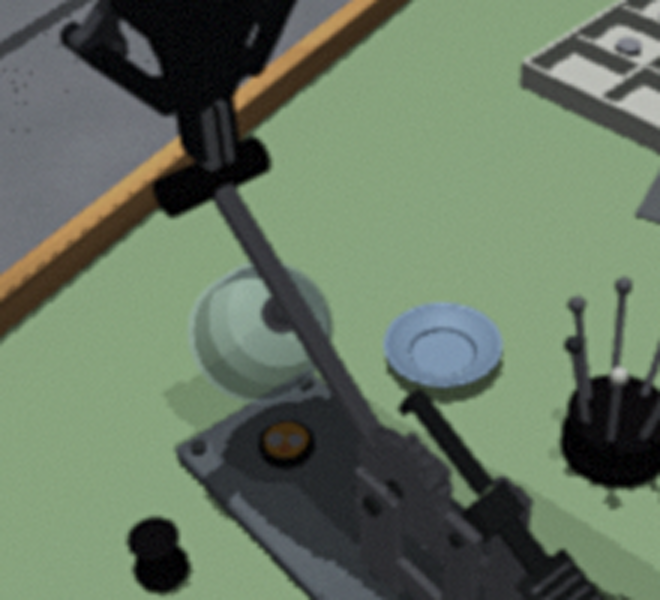

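Contact is on the bar, which has started moving at about 6 N. Following the arc.

```bash
python3 -m creep '[{"x":3,"y":0,"z":2,"rx":0,"ry":0,"rz":0,"jaw":-1},{"x":5,"y":0,"z":3,"rx":0,"ry":0,"rz":0,"jaw":-1},{"x":8,"y":0,"z":5,"rx":0,"ry":0,"rz":0,"jaw":-1},{"x":11,"y":0,"z":7,"rx":0,"ry":0,"rz":0,"jaw":-1},{"x":14,"y":0,"z":9,"rx":0,"ry":0,"rz":0,"jaw":-1},{"x":17,"y":0,"z":11,"rx":0,"ry":0,"rz":0,"jaw":-1},{"x":20,"y":0,"z":12,"rx":0,"ry":0,"rz":0,"jaw":-1},{"x":23,"y":0,"z":14,"rx":0,"ry":0,"rz":0,"jaw":-1},{"x":26,"y":0,"z":16,"rx":0,"ry":0,"rz":0,"jaw":-1},{"x":28,"y":0,"z":17,"rx":0,"ry":0,"rz":0,"jaw":-1}]'
python3 w.py
python3 - <<'E'
from h import *
a=camera("side")[60:260,180:400]; cv2.imwrite("pics/side7.png",cv2.resize(a,(660,600),interpolation=2)); 
o=ctrl.get_obs()
for q in [.5,.4,.35,.3,.25,.2,.1,0]:
    M=R.from_quat(o["orientation"]).as_matrix(); print(q,(M.T@(bar(q)+[0,0,.011]-o["ee_pos"])*1000).round(1))
E
```

```text
clock: 7.22
ee_pos: [0.7345, -0.057, 0.186]
orientation: [0.109, 0.697, -0.107, 0.701]
wrist_force: [1.7, -0.2, 4.0]
grip_width: 0.0001
t 7.2167 p [ 0.7345 -0.057   0.186 ] F [ 1.68 -0.25  4.04] w 6.821303379209575e-05 q [-0.187  0.657  0.48   1.388  0.002  0.119]
[[ 0.007  0.302  0.953]
 [ 0.001  0.953 -0.302]
 [-1.     0.003  0.006]]
0.5 [-4.1  0.2 -1.7]
0.4 [13.5  0.1  6.7]
0.35 [22.6  0.1 10.2]
0.3 [31.8  0.1 13.3]
0.25 [41.2  0.1 15.9]
0.2 [50.7  0.1 18. ]
0.1 [70.   0.  20.8]
0 [89.5 -0.  21.7]
```

View pics/side7.png

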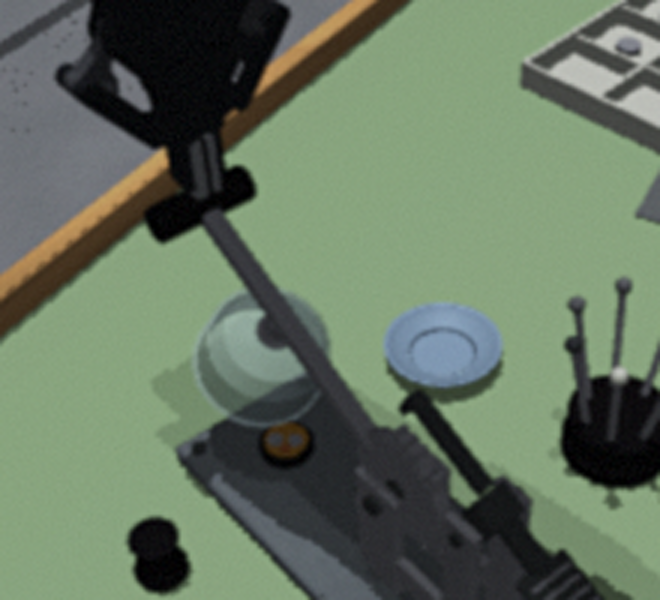

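Past 0.55 rad with no catch; q≈0.48 and the force is steady at 4 N. Continuing.

```bash
python3 -m creep '[{"x":3,"y":0,"z":2,"rx":0,"ry":0,"rz":0,"jaw":-1},{"x":6,"y":0,"z":3,"rx":0,"ry":0,"rz":0,"jaw":-1},{"x":9,"y":0,"z":5,"rx":0,"ry":0,"rz":0,"jaw":-1},{"x":12,"y":0,"z":6,"rx":0,"ry":0,"rz":0,"jaw":-1},{"x":16,"y":0,"z":8,"rx":0,"ry":0,"rz":0,"jaw":-1},{"x":19,"y":0,"z":9,"rx":0,"ry":0,"rz":0,"jaw":-1},{"x":22,"y":0,"z":10,"rx":0,"ry":0,"rz":0,"jaw":-1},{"x":25,"y":0,"z":11,"rx":0,"ry":0,"rz":0,"jaw":-1},{"x":28,"y":0,"z":12,"rx":0,"ry":0,"rz":0,"jaw":-1},{"x":31,"y":0,"z":13,"rx":0,"ry":0,"rz":0,"jaw":-1}]'
python3 w.py
python3 - <<'E'
from h import *
o=ctrl.get_obs()
for q in [.3,.25,.2,.15,.1,.05,0]:
    M=R.from_quat(o["orientation"]).as_matrix(); print(q,(M.T@(bar(q)+[0,0,.011]-o["ee_pos"])*1000).round(1))
E
```

```text
clock: 8.1
ee_pos: [0.7468, -0.0609, 0.1542]
orientation: [0.109, 0.697, -0.107, 0.701]
wrist_force: [1.9, -1.2, 2.7]
grip_width: -0.0003
t 8.1 p [ 0.7468 -0.0609  0.1542] F [ 1.93 -1.2   2.71] w -0.0003483724006959023 q [-0.189  0.692  0.467  1.34   0.002  0.117]
[[ 0.006  0.302  0.953]
 [ 0.001  0.953 -0.302]
 [-1.     0.003  0.005]]
0.3 [0.5 0.1 0.2]
0.25 [9.9 0.1 2.8]
0.2 [19.4  0.1  5. ]
0.15 [29.1  0.1  6.6]
0.1 [38.7  0.   7.8]
0.05 [48.5  0.   8.4]
0 [58.2 -0.   8.6]
```

```bash
python3 -m creep '[{"x":3,"y":0,"z":1,"rx":0,"ry":0,"rz":0,"jaw":-1},{"x":6,"y":0,"z":2,"rx":0,"ry":0,"rz":0,"jaw":-1},{"x":10,"y":0,"z":3,"rx":0,"ry":0,"rz":0,"jaw":-1},{"x":14,"y":0,"z":4,"rx":0,"ry":0,"rz":0,"jaw":-1},{"x":18,"y":0,"z":5,"rx":0,"ry":0,"rz":0,"jaw":-1},{"x":22,"y":0,"z":5,"rx":0,"ry":0,"rz":0,"jaw":-1},{"x":26,"y":0,"z":6,"rx":0,"ry":0,"rz":0,"jaw":-1},{"x":30,"y":0,"z":7,"rx":0,"ry":0,"rz":0,"jaw":-1},{"x":33,"y":0,"z":7,"rx":0,"ry":0,"rz":0,"jaw":-1},{"x":36,"y":0,"z":7,"rx":0,"ry":0,"rz":0,"jaw":-1}]'
python3 w.py
python3 - <<'E'
from h import *
a=camera("side")[60:260,180:400]; cv2.imwrite("pics/side8.png",cv2.resize(a,(660,600),interpolation=2)); 
o=ctrl.get_obs()
for q in [.15,.1,.05,0]:
    M=R.from_quat(o["orientation"]).as_matrix(); print(q,(M.T@(bar(q)+[0,0,.011]-o["ee_pos"])*1000).round(1))
E
```

```text
clock: 8.93
ee_pos: [0.7537, -0.063, 0.1176]
orientation: [0.109, 0.697, -0.107, 0.701]
wrist_force: [1.9, -0.4, 3.3]
grip_width: 0.0005
t 8.9333 p [ 0.7537 -0.063   0.1176] F [ 1.89 -0.44  3.27] w 0.0004952048141146046 q [-0.19   0.719  0.427  1.273  0.002  0.116]
[[ 0.005  0.302  0.953]
 [ 0.001  0.953 -0.302]
 [-1.     0.003  0.005]]
0.15 [-8.1  0.1 -0.1]
0.1 [1.5 0.  1.1]
0.05 [11.3  0.   1.8]
0 [21. -0.  2.]
```

View pics/side8.png

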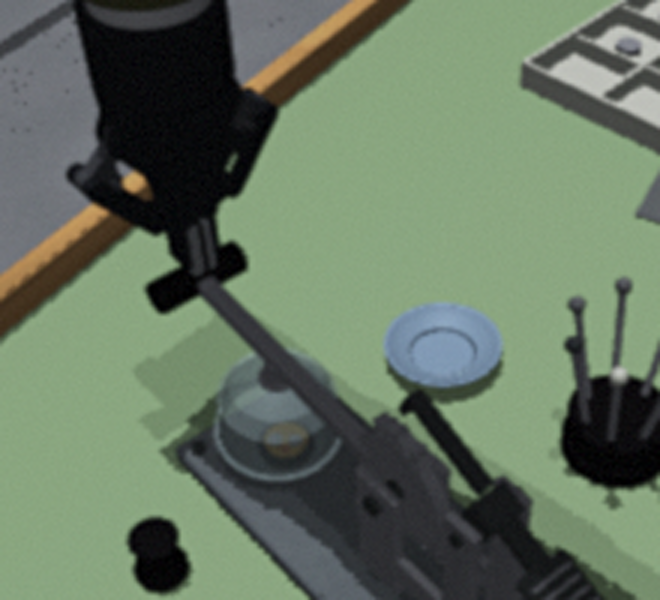

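The cover is coming down over the movement, tips central on the bar, q≈0.11, 21 mm to go. Slowing down.

```bash
python3 -m creep '[{"x":2,"y":0,"z":0,"rx":0,"ry":0,"rz":0,"jaw":-1},{"x":4,"y":0,"z":0,"rx":0,"ry":0,"rz":0,"jaw":-1},{"x":6,"y":0,"z":1,"rx":0,"ry":0,"rz":0,"jaw":-1},{"x":8,"y":0,"z":1,"rx":0,"ry":0,"rz":0,"jaw":-1},{"x":10,"y":0,"z":1,"rx":0,"ry":0,"rz":0,"jaw":-1},{"x":12,"y":0,"z":1,"rx":0,"ry":0,"rz":0,"jaw":-1},{"x":13,"y":0,"z":2,"rx":0,"ry":0,"rz":0,"jaw":-1},{"x":14,"y":0,"z":2,"rx":0,"ry":0,"rz":0,"jaw":-1},{"x":15,"y":0,"z":2,"rx":0,"ry":0,"rz":0,"jaw":-1},{"x":16,"y":0,"z":2,"rx":0,"ry":0,"rz":0,"jaw":-1}]'
python3 w.py .7554 -.0634 .096
```

```text
clock: 9.82
ee_pos: [0.755, -0.0634, 0.1008]
orientation: [0.109, 0.698, -0.107, 0.7]
wrist_force: [-1.6, 0.4, 2.5]
grip_width: -0.0002
t 9.8167 p [ 0.755  -0.0634  0.1008] F [-1.58  0.45  2.45] w -0.00019564404153733547 q [-0.19   0.731  0.406  1.243  0.002  0.116]
[[ 0.004  0.302  0.953]
 [ 0.002  0.953 -0.302]
 [-1.     0.003  0.003]]
shift mm [4.8 0.1 0.3] turn deg [-0.3  0.2 -0.2]
```

```bash
python3 -m creep '[{"x":0.5,"y":0,"z":0,"rx":0,"ry":0,"rz":0,"jaw":-1},{"x":1,"y":0,"z":0,"rx":0,"ry":0,"rz":0,"jaw":-1},{"x":1.5,"y":0,"z":0,"rx":0,"ry":0,"rz":0,"jaw":-1},{"x":2,"y":0,"z":0,"rx":0,"ry":0,"rz":0,"jaw":-1},{"x":2.5,"y":0,"z":0,"rx":0,"ry":0,"rz":0,"jaw":-1},{"x":3,"y":0,"z":0,"rx":0,"ry":0,"rz":0,"jaw":-1},{"x":3.5,"y":0,"z":0,"rx":0,"ry":0,"rz":0,"jaw":-1},{"x":4,"y":0,"z":0,"rx":0,"ry":0,"rz":0,"jaw":-1},{"x":4.5,"y":0,"z":0,"rx":0,"ry":0,"rz":0,"jaw":-1},{"x":4.5,"y":0,"z":0,"rx":0,"ry":0,"rz":0,"jaw":-1}]'
python3 w.py .7554 -.0634 .096
python3 - <<'E'
from h import *
a=camera("side")[60:260,180:400]; cv2.imwrite("pics/side9.png",cv2.resize(a,(660,600),interpolation=2)); 
E
```

```text
clock: 10.65
ee_pos: [0.7553, -0.0634, 0.0963]
orientation: [0.109, 0.697, -0.107, 0.7]
wrist_force: [0.4, -0.1, 1.6]
grip_width: 0.0
t 10.65 p [ 0.7553 -0.0634  0.0963] F [ 0.42 -0.12  1.63] w 4.3191224028142886e-05 q [-0.19   0.733  0.399  1.233  0.002  0.116]
[[ 0.004  0.302  0.953]
 [ 0.002  0.953 -0.302]
 [-1.     0.003  0.004]]
shift mm [0.3 0.1 0.1] turn deg [-0.3  0.2 -0.2]
```

View pics/side9.png

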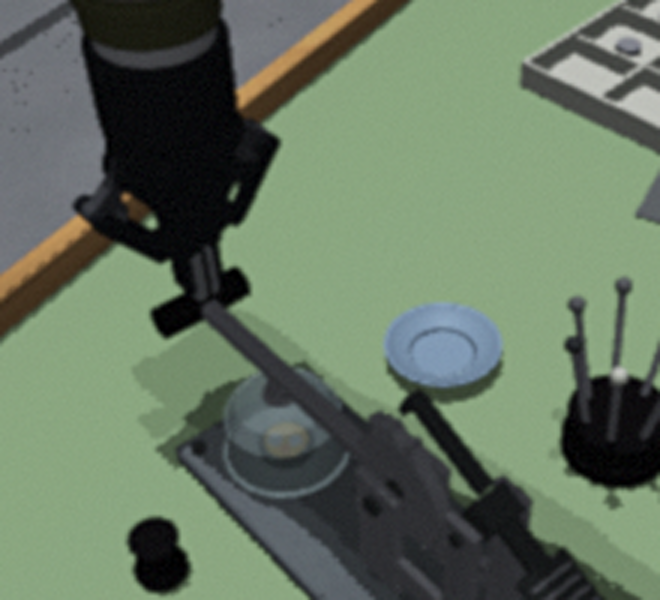

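Nearly seated, but no end stop felt yet (1.6 N). Another slow press until the force rises.

```bash
python3 -m creep '[{"x":0.2,"y":0,"z":0,"rx":0,"ry":0,"rz":0,"jaw":-1},{"x":0.4,"y":0,"z":0,"rx":0,"ry":0,"rz":0,"jaw":-1},{"x":0.6,"y":0,"z":0,"rx":0,"ry":0,"rz":0,"jaw":-1},{"x":0.8,"y":0,"z":0,"rx":0,"ry":0,"rz":0,"jaw":-1},{"x":1,"y":0,"z":0,"rx":0,"ry":0,"rz":0,"jaw":-1},{"x":1.2,"y":0,"z":0,"rx":0,"ry":0,"rz":0,"jaw":-1},{"x":1.4,"y":0,"z":0,"rx":0,"ry":0,"rz":0,"jaw":-1},{"x":1.5,"y":0,"z":0,"rx":0,"ry":0,"rz":0,"jaw":-1},{"x":1.5,"y":0,"z":0,"rx":0,"ry":0,"rz":0,"jaw":-1},{"x":1.5,"y":0,"z":0,"rx":0,"ry":0,"rz":0,"jaw":-1}]'
python3 w.py .7554 -.0634 .096
```

```text
clock: 11.53
ee_pos: [0.7554, -0.0634, 0.0958]
orientation: [0.109, 0.697, -0.107, 0.701]
wrist_force: [-1.2, -0.8, 7.4]
grip_width: -0.0001
t 11.5333 p [ 0.7554 -0.0634  0.0958] F [-1.18 -0.85  7.4 ] w -0.00012074295574437958 q [-0.19   0.732  0.397  1.231  0.002  0.116]
[[ 0.005  0.302  0.953]
 [ 0.001  0.953 -0.302]
 [-1.     0.003  0.004]]
shift mm [-0.2  0.   0. ] turn deg [-0.3  0.3 -0.2]
```

Stopped at z=0.0958, where 0.096 was predicted for a seated cover, with the force up at 7.4 N: it's seated. Retreating straight up.

```bash
python3 -m creep '[{"x":-3,"y":0,"z":0,"rx":0,"ry":0,"rz":0,"jaw":-1},{"x":-10,"y":0,"z":0,"rx":0,"ry":0,"rz":0,"jaw":-1},{"x":-25,"y":0,"z":0,"rx":0,"ry":0,"rz":0,"jaw":-1},{"x":-45,"y":0,"z":0,"rx":0,"ry":0,"rz":0,"jaw":-1},{"x":-70,"y":0,"z":0,"rx":0,"ry":0,"rz":0,"jaw":-1},{"x":-95,"y":0,"z":0,"rx":0,"ry":0,"rz":0,"jaw":-1},{"x":-120,"y":0,"z":0,"rx":0,"ry":0,"rz":0,"jaw":-1},{"x":-145,"y":0,"z":0,"rx":0,"ry":0,"rz":0,"jaw":-1},{"x":-165,"y":0,"z":0,"rx":0,"ry":0,"rz":0,"jaw":-1},{"x":-175,"y":0,"z":0,"rx":0,"ry":0,"rz":0,"jaw":-1}]'
python3 w.py .42 -.38 .27
```

```text
clock: 12.37
ee_pos: [0.7549, -0.0637, 0.2745]
orientation: [0.109, 0.696, -0.107, 0.702]
wrist_force: [0.8, -0.2, -0.2]
grip_width: -0.0001
t 12.3667 p [ 0.7549 -0.0637  0.2745] F [ 0.85 -0.2  -0.17] w -5.3513456549247295e-05 q [-0.191  0.736  0.839  1.666  0.002  0.116]
[[ 0.009  0.302  0.953]
 [ 0.001  0.953 -0.302]
 [-1.     0.003  0.008]]
shift mm [   1.3 -402.6 -223.9] turn deg [-0.3  0.5 -0.2]
```

```bash
python3 -m creep '[{"x":0,"y":-15,"z":-8,"rx":0,"ry":0,"rz":0,"jaw":-1},{"x":0,"y":-45,"z":-25,"rx":0,"ry":0,"rz":0,"jaw":-1},{"x":0,"y":-80,"z":-44,"rx":0,"ry":0,"rz":0,"jaw":-1},{"x":0,"y":-115,"z":-63,"rx":0,"ry":0,"rz":0,"jaw":-1},{"x":0,"y":-150,"z":-82,"rx":0,"ry":0,"rz":0,"jaw":-1},{"x":0,"y":-185,"z":-101,"rx":0,"ry":0,"rz":0,"jaw":-1},{"x":0,"y":-220,"z":-120,"rx":0,"ry":0,"rz":0,"jaw":-1},{"x":0,"y":-255,"z":-140,"rx":0,"ry":0,"rz":0,"jaw":-1},{"x":0,"y":-285,"z":-158,"rx":0,"ry":0,"rz":0,"jaw":-1},{"x":0,"y":-300,"z":-165,"rx":0,"ry":0,"rz":0,"jaw":-1}]'
python3 w.py
python3 - <<'E'
from h import *
a=camera("side");cv2.imwrite("pics/side10f.png",a);a=a[90:310,210:410]; cv2.imwrite("pics/side10.png",cv2.resize(a,(545,600),interpolation=2)); 
cv2.imwrite("pics/top10.png",camera("top"))
E
```

```text
clock: 13.2
ee_pos: [0.5038, -0.302, 0.2725]
orientation: [0.11, 0.696, -0.109, 0.701]
wrist_force: [0.3, 0.3, 0.3]
grip_width: -0.0
t 13.2 p [ 0.5038 -0.302   0.2725] F [0.3  0.29 0.26] w -5.396732931853684e-06 q [-0.679  0.326  0.164  1.403  0.005 -0.37 ]
[[ 0.008  0.305  0.952]
 [ 0.     0.952 -0.305]
 [-1.     0.003  0.007]]
```

View pics/side10.png

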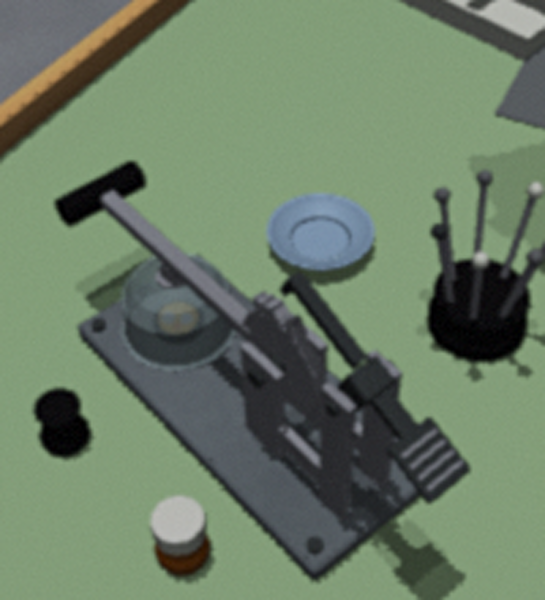

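View pics/top10.png

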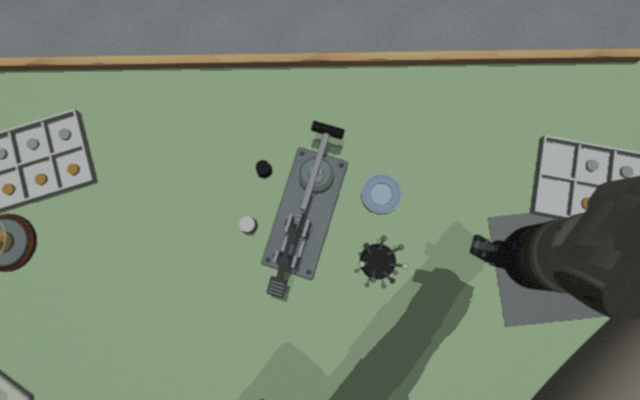

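The bar is at side pixel (246.7,160.8), against (247.3,160.3) predicted for q=0. The rim is on the plate, the pawl is still up, and the loupe, jar, dish and rack are at their starting pixels. The robot is clear.

```bash
python3 -c "
from cell import job
print(job.sign_off())"
```

```text
the job is handed in; nothing more can be done
None
```

The watch movement is covered: the glass cover sits on the base plate and the pawl is clear of the teeth. I handed the job in at about 13 s of the 40 s allowed. I only pushed, with shut fingertips.

- **Pawl:** I pressed the thumb tab down about 19 mm, which puts the pawl at roughly 0.35–0.4 rad. It stayed there after I withdrew and was still up in the last pictures.
- **Arm:** I followed the crossbar down its arc at about 30–45 mm/s, slowing to about 6 mm/s at the end. It passed 0.55 rad without catching.
- **Seating:** The push stopped with the fingertip at 95.8 mm, where 96 mm was expected for a seated cover, as the force rose from 1.6 N to 7.4 N. That 7.4 N was the highest reading I took; forces were read only at the end of each move.

**Last checks:** In the side view the bar is within 1 pixel of where a fully lowered arm should appear. The loupe, jar, dish and rack are at their starting pixels. The robot touches nothing, with a wrist force of about 0.5 N, which is noise.

**Disagreements:** The tab's measured height was about 5 mm below the stated 136 mm, so I used the stated value. The pawl angle is therefore estimated from how far the tab moved in the picture and how far I pressed. A first move command was refused for missing keys and moved nothing.

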